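# Unclip the mould tote and lay the red mould on the injector clamp plate

### The job

We are about to shoot waxes with the red mould: flip both sprung clips of the grey mould tote right open, lift its lid off and lay it flat, handle up, on the bare counter. Then take out the red mould, which lies on top of the blue one, and lay it flat on the aluminium clamp plate, square between the two end cheeks and centred. Leave the clips open and the blue mould in the tote, and do not disturb the ring clamp and the pot at the back of the counter.

Things in the scene. Friction and masses are not known exactly. Their poses are not given: they have to be found in the camera images.
- tote: Grey open-topped tote, fixed to the counter, outside 110 (x) x 120 (y) x 62 mm high, walls and floor 3 mm. Origin: centre of its underside, on the counter (z = 0). Its -x side looks roughly to the robot (yaw within 0.25 rad). Clips are hinged on the middle of its -x (near) and +x (far) sides. Of tote and clamp plate, either may be the one next to the rolling mill, the other left of it.
- lid: Loose grey lid, 117 (x) x 127 (y) x 43 mm over all, 0.2-0.35 kg. Origin: centre of its underside = lower edge of a 6 mm locating ridge (98 x 107 mm) that sits inside the tote walls, 3 mm to spare each side. Lid plate 6 to 13 mm above origin. Seated: origin at 56 mm, lid top at 69 mm. Laid down: origin at z = 0. Free counter for it: left of tote and plate, around x 0.44 to 0.54, y 0.47 to 0.5.
- lid_handle (a point): Centre of the lid's black bar handle: 14 mm wide (x of the lid), 12 mm high, 80 mm long (along y of the lid), 37 mm above the lid's origin; 17 mm free under the bar, a post at each end.
- clip_near (a joint): Angle of the near clip (-x side of tote), rad: 0 clipped over the lid edge, 1.8 fully open outward (stop). Hinge pin along the tote's y, 61 mm from the tote's centre, 42 mm above the counter. Over-centre spring: below 0.3 it pulls shut (0.11 N m at 0), beyond 0.3 it throws itself open and stays. Its two wires hook over the lid edge 22 mm either side of the middle.
- clip_near_tab (a point): Middle of the near clip's orange tab: 36 mm wide (tote's y), 29 high, 5 thick; clipped, it rises from 71 to 100 mm above the counter at the lid's edge, leaning outward 0.26 rad, and this point is 66.5 mm from the tote's centre, 86 mm above the counter. A push outward (away from the tote's centre) of 2 to 4 N on its inner face, above the lid, flips the clip.
- clip_far (a joint): Hinge angle of the far clip (+x side of the tote), rad: as for the near clip, 0 clipped, 1.8 fully open outward (away from the robot).
- clip_far_tab (a point): Middle of the far clip's orange finger tab; the same as the near one, mirrored.
- red_mould: Brown-red rubber mould block, 50 (x) x 76 (y) x 24 mm, 0.12 kg. Lies flat in the tote on top of the blue mould, its long side roughly along the tote's y. Origin: centre of its underside (27 mm above the counter at the start).
- blue_mould: Blue rubber mould block of the same size, flat on the tote's floor under the red one. Origin: centre of its underside. It stays in the tote.
- clamp_plate: Aluminium lower plate of the wax injector's mould clamp, fixed to the counter: 60 (x) x 102 (y) mm, flat top 10 mm above the counter. At both y ends an upright cheek, 46 mm wide, 14 mm higher than the plate; 82 mm between cheeks; long sides open. Origin: centre of its underside, on the counter. The mould's long side lies along the plate's y, either way round. Yaw within 0.3 rad.
- wooden_ring_clamp: Bystander: wooden ring clamp, 118 mm long, lying at the back of the counter. Origin: centre of its underside.
- flux_pot: Bystander: small pot with black cap, 41 mm across, 48 mm high, at the back next to the rolling mill. Origin: centre of underside.

How it is judged:
By the outcome, as a careful person would: the job done as asked, in the order asked, and still so for the second after the job is handed in, with the robot touching nothing.
It also fails if it takes over 64 s, if anything falls off the work surface, if the arm or the gripper's body presses on something with over 40 N, if the wrist force passes 120 N, or if a joint passes its speed limit or range.

### The arm

A 7-joint arm with a two-finger parallel gripper is mounted at the origin on a cart in front of the work surface, level with it; the furniture and walls round the work are solid. World frame = base frame: x ahead of the robot, y to its left, z up, the work surface at z = 0. Lengths are in mm, angles in rad, forces in N, time in s.
With the tool pointing down it reaches from about 425 to 1025 mm from the base axis. Payload 9.4 kg.
Tool frame: the origin (TCP) lies midway between the tips of the shut fingers; the grasp point (between the pads) lies 19 mm behind it; z points along the fingers, y is the line along which they close (so a half turn about z gives the same grasp; the last joint's range is limited). The gripper opens to 85 mm and grips with 20 to 120 N. Pads are 22 mm wide; open, the fingers measure 114 mm over their backs; the gripper's body (76 mm by 85 mm) begins 54 mm behind the grasp point. The pads swing forward as they close: fully open they stand 13 mm farther back than shut.
Start: joints at [-1.255, 0.599, -0.003, 1.599, 0.002, 0.943, -0.08], TCP at [277.517, 669.782, 231.275] pointing down, gripper open.
Joint ranges: [-2.57, 2.57], [-0.35, 1.97], [-1.29, 1.29], [0.11, 2.56], [-1.05, 4.19], [0.11, 1.86], [-2.63, 2.63]. Speed limits (rad/s): [2.22, 2.22, 3.01, 3.01, 3.14, 3.14, 3.14].

### API

Orientations are given as a 3x3 rotation matrix whose columns are the frame's x, y, z axes.
In Python, from workcell import manip gives the robot as it stands.
- The arm moves only by the tool steer_hand, called after ">>>" in YAML: its name, and indented under it one key for each argument. Schema: {"type":"object","properties":{"increments":{"type":"array","items":{"type":"array","items":{"type":"number"},"minItems":7,"maxItems":7},"minItems":1,"maxItems":10},"only":{"type":"string"},"quiet":{"type":"boolean"},"lines":{"type":"string"}},"required":["increments"],"additionalProperties":false}. increments is a list of rows, 1 to 10 of them, each of 7 numbers: a rotation vector rx, ry, rz in units of 0.2 rad, then dx, dy, dz in units of 5 mm, then the opening from 0.0 (shut) to 1.0 (fully open); each row is the pose to reach, as a shift and turn from the pose commanded when the call began, along the tool's axes at that moment; what a row does not reach only later rows make up. A row lasts 1/10 s, in which the tool goes at most 50 mm and 0.15 rad, less where a joint would pass 70% of its speed; a pose out of reach is approached as far as the arm can. The fingers move at their own pace and stop on an object; the grip force is fixed at half the most. Time passes only in rows, so rows that do not move let the fingers close. The tool returns the time, the measured TCP pose, the force, the opening and the grip force at its end. only (a regular expression) keeps the lines of the reply that match it, lines (a string "A,B") keeps lines A to B, and quiet returns only ok. Input that does not fit is refused with a message, and nothing moves.
- manip.sense(): the state, without advancing time (a new reading comes with each control period).
- manip.capture(name): name is "side" or "top"; returns a dict with "img" (400x640x3 uint8, blue, green, red), "vertical_fov" (degrees; the focal length in pixels is half the picture's height over the tangent of half this angle, whatever the lens; pixels are square), "cx", "cy" (the principal point, pixels), "eye" and "orientation" of the camera in the world. Camera axes: x right, y down, z forward; pixel columns grow to the right and rows downward; lengths in mm; the calibration is good to about 2 mm. A picture is of the moment at which its call begins. There is no depth.
- manip.close_job(): hands the job in; it is judged then, once.
The state is a dict: "t": time; "joint_positions": joint angles; "qvel": joint speeds; "joint_efforts": joint torques, N m; "eef_pos": TCP position; "tool_rot": TCP orientation; "contact_force": force on the tool from outside, world axes, zero at the start; "wrist_torque": the same for the moment, N m; "opening": opening from 0.0 (shut) to 1.0 (fully open); "grasp_force": force on a finger pad.
Only numpy, scipy, OpenCV 4.12 (cv2) and the standard library are available. Lean on these libraries where they do the work, as an engineer would, in place of code of your own. Each camera call takes 0.05 s, during which the arm holds its last target. There are 200 camera calls.

## Working session

There is one attempt and no reset: what is moved stays moved. The work goes in short steps, Python scripts to look and compute and a tool call to move; the robot and the scene stay as the last step left them, time stands still between calls to the robot, and variables do not carry over. Pictures are saved under pics/ and viewed, at most 10 in all, crops included, and the job is handed in when it is done.

```bash
ls; mkdir -p pics; cat > h.py <<'E'
import numpy as np, cv2
from workcell import manip
def cap(n,name=None):
    c=manip.capture(n)
    if name: cv2.imwrite('pics/'+name+'.png',c['img'])
    c['f']=200/np.tan(np.radians(c['vertical_fov'])/2)
    c['eye']=np.array(c['eye']);c['R']=np.array(c['orientation']);return c
def ray(c,p):
    d=c['R']@np.array([(p[0]-c['cx'])/c['f'],(p[1]-c['cy'])/c['f'],1.]);return d/np.linalg.norm(d)
def onz(c,p,z):
    d=ray(c,p);return c['eye']+d*(z-c['eye'][2])/d[2]
def proj(c,P):
    q=c['R'].T@(np.array(P)-c['eye']);return np.array([c['cx']+c['f']*q[0]/q[2],c['cy']+c['f']*q[1]/q[2]])
def tri(c1,p1,c2,p2):
    d1,d2=ray(c1,p1),ray(c2,p2)
    s=np.linalg.lstsq(np.c_[d1,-d2],c2['eye']-c1['eye'],rcond=None)[0]
    a,b=c1['eye']+s[0]*d1,c2['eye']+s[1]*d2
    return (a+b)/2,np.linalg.norm(a-b)
E
python3 - <<'E'
from h import *
np.set_printoptions(precision=4,suppress=True)
s=manip.sense();print(s)
for n in('side','top'):
    c=cap(n,n+'0');print(n,c['eye'],c['R'],c['f'],c['cx'],c['cy'])
E
```

```text
pics
workcell.py
{'t': 0.0, 'joint_positions': array([-1.2547,  0.6001, -0.0025,  1.6002,  0.0018,  0.9429, -0.0798]), 'qvel': array([ 0.0011,  0.0007,  0.0001, -0.0014, -0.0006,  0.0014, -0.001 ]), 'joint_efforts': array([ -0.0005, -77.6467,   1.5647, -25.7999,   0.0123,   0.0093,
        -0.    ]), 'eef_pos': array([277.3297, 669.3291, 230.411 ]), 'tool_rot': array([[-0.9239,  0.3827, -0.0005],
       [ 0.3827,  0.9239, -0.0015],
       [-0.0001, -0.0016, -1.    ]]), 'contact_force': array([-0.1952, -0.3138, -0.4573]), 'wrist_torque': array([0.0046, 0.0055, 0.0038]), 'grasp_force': 0.0, 'opening': 1.0002371287538796}
side [425.4321 886.6051 675.9814] [[-0.9836 -0.1179  0.1366]
 [-0.1804  0.6525 -0.736 ]
 [-0.0023 -0.7486 -0.663 ]] 510.65546284765645 310.02340955597475 201.7470890566724
top [ 496.9901  179.15   1030.0553] [[-0.0085 -0.9996  0.0272]
 [-0.9992  0.0095  0.0391]
 [-0.0393 -0.0269 -0.9989]] 520.4831426431856 321.483570111624 206.2882671167153
```

View pics/side0.png

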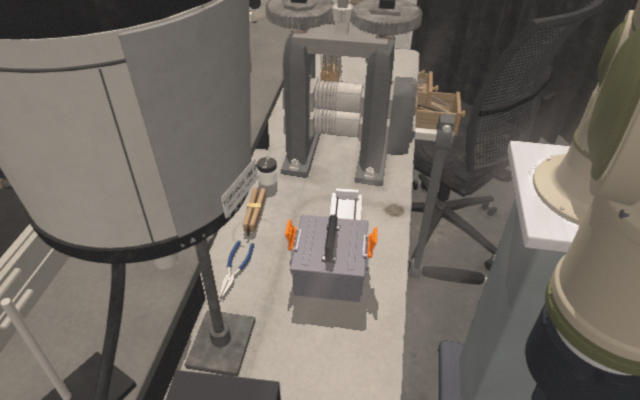

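View pics/top0.png

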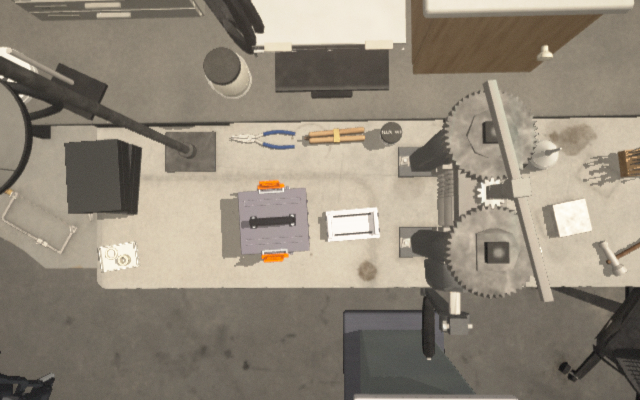

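The side view shows the tote, with its lid, around (330,255), orange tabs at (292,235) and (373,241), and the plate behind it at (346,205). In the top view the tote is at (272,222), the tabs at (271,186) and (274,257), the handle at (272,222), and the plate at (351,224), next to the mill. Next I'll measure these.

```bash
python3 - <<'E'
from h import *
np.set_printoptions(precision=1,suppress=True)
t=cap('top');s=cap('side')
def orange(c):
    h=cv2.cvtColor(c['img'],cv2.COLOR_BGR2HSV)
    m=cv2.inRange(h,(5,170,120),(20,255,255))
    n,l,st,ce=cv2.connectedComponentsWithStats(m)
    o=[i for i in range(1,n) if st[i,4]>40]
    return [(ce[i],cv2.minAreaRect(np.argwhere(l==i)[:,::-1].astype(np.float32)),st[i]) for i in o]
for n,c in(('top',t),('side',s)):
    for o in orange(c): print(n,o[0],o[1],o[2])
a={n:sorted(orange(c),key=lambda o:o[0][0 if n=='side' else 1]) for n,c in(('top',t),('side',s))}
for i in range(2): print('tab',tri(t,a['top'][i][0],s,a['side'][i][0]))
def dark(c,box,th):
    x0,y0,x1,y1=box;g=c['img'].max(2)[y0:y1,x0:x1];m=(g<th).astype(np.uint8)
    n,l,st,ce=cv2.connectedComponentsWithStats(m);i=1+np.argmax(st[1:,4])
    pts=np.argwhere(l==i)[:,::-1].astype(np.float32)+[x0,y0]
    return cv2.minAreaRect(pts.astype(np.float32)),st[i,4]
ht=dark(t,(242,205,305,240),60);hs=dark(s,(310,205,350,268),60)
print(ht,hs,'handle',tri(t,ht[0][0],s,hs[0][0]))
b=cv2.boxPoints(ht[0]);print('handle on 93',[onz(t,p,98)[:2] for p in b])
# plate bright
x0,y0=315,200;g=t['img'].min(2)[y0:250,x0:390];m=(g>205).astype(np.uint8)
n,l,st,ce=cv2.connectedComponentsWithStats(m);print(st[:,4])
cv2.imwrite('pics/c1.png',np.vstack([cv2.resize(t['img'][170:270,210:390],(720,400),interpolation=cv2.INTER_CUBIC)]))
cv2.imwrite('pics/c2.png',cv2.resize(s['img'][180:305,270:400],(624,600),interpolation=cv2.INTER_CUBIC))
E
```

```text
top [269.7 184.5] ((270.3871765136719, 184.3075408935547), (7.7162041664123535, 25.21070098876953), 86.18592071533203) [258 180  26   9 167]
top [273.7 257. ] ((274.5724182128906, 257.2310485839844), (7.3402533531188965, 25.191749572753906), 86.633544921875) [262 253  26   9 167]
side [290.3 234. ] ((290.5, 234.5), (29.0, 9.0), 90.0) [286 220  10  30 179]
side [371.7 241.8] ((371.9385070800781, 241.99234008789062), (7.31804895401001, 28.77605628967285), 7.125016689300537) [368 228   9  29 153]
tab (array([564.6, 311.1,  81.7]), np.float64(1.5605633058959163))
tab (array([431.7, 304.5,  81.2]), np.float64(1.473761391792158))Traceback (most recent call last):
  File "<stdin>", line 19, in <module>
  File "<stdin>", line 16, in dark
    return _wrapfunc(a, 'argmax', axis=axis, out=out, **kwds)
    return bound(*args, **kwds)
ValueError: attempt to get argmax of an empty sequence
```

```bash
python3 - <<'E'
from h import *
np.set_printoptions(precision=1,suppress=True)
t=cap('top');s=cap('side')
cv2.imwrite('pics/c1.png',cv2.resize(t['img'][170:270,210:390],(720,400),interpolation=cv2.INTER_CUBIC))
cv2.imwrite('pics/c2.png',cv2.resize(s['img'][180:305,270:400],(624,600),interpolation=cv2.INTER_CUBIC))
def big(m,off):
    n,l,st,ce=cv2.connectedComponentsWithStats(m.astype(np.uint8));i=1+np.argmax(st[1:,4])
    return cv2.minAreaRect((np.argwhere(l==i)[:,::-1]+off).astype(np.float32)),st[i,4]
print(t['img'][205:240,242:305].max(2).min(),s['img'][205:268,318:350].max(2).min())
ht=big(t['img'][205:240,242:305].max(2)<75,[242,205]);hs=big(s['img'][212:265,318:345].max(2)<75,[318,212])
print(ht,hs,'handle',tri(t,ht[0][0],s,hs[0][0]))
b=cv2.boxPoints(ht[0]);print(np.array([onz(t,p,99)[:2] for p in b]))
for th in(190,205,220):
    p=big(t['img'][200:250,315:390].min(2)>th,[315,200]);b=cv2.boxPoints(p[0])
    print(th,p,onz(t,p[0][0],24),np.array([onz(t,q,24)[:2] for q in b]).round(1).tolist())
E
```

```text
64 57
(((271.98052978515625, 221.188720703125), (6.986368656158447, 44.3509635925293), 86.42366790771484), np.int32(222)) (((331.5, 228.0), (24.0, 9.0), 90.0), np.int32(104)) handle (array([497.5, 304.6, 101. ]), np.float64(2.0514728927553993))
[[500.6 345.2]
 [504.8 265.3]
 [492.3 264.6]
 [488.  344.4]]
190 (((352.4772644042969, 224.07553100585938), (31.81755828857422, 51.74015426635742), 84.95755004882812), np.int32(1335)) [489.5 159.   24. ] [[516.2, 211.2], [524.0, 111.7], [463.0, 107.1], [455.0, 206.3]]
205 (((352.43450927734375, 223.71380615234375), (30.892921447753906, 51.57124328613281), 85.2363510131836), np.int32(1239)) [490.2 159.1  24. ] [[516.3, 210.9], [523.6, 111.7], [464.3, 107.5], [456.8, 206.5]]
220 (((352.3793640136719, 224.0517578125), (30.062467575073242, 51.40515899658203), 85.2363510131836), np.int32(1195)) [489.6 159.2  24. ] [[514.8, 210.8], [522.1, 112.0], [464.5, 107.8], [456.9, 206.5]]
```

View pics/c1.png

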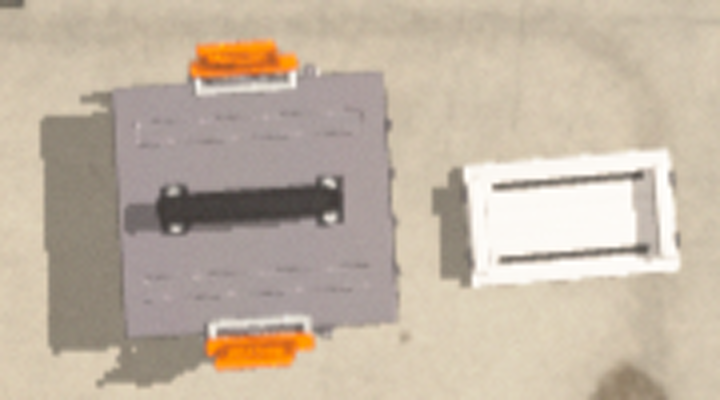

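View pics/c2.png

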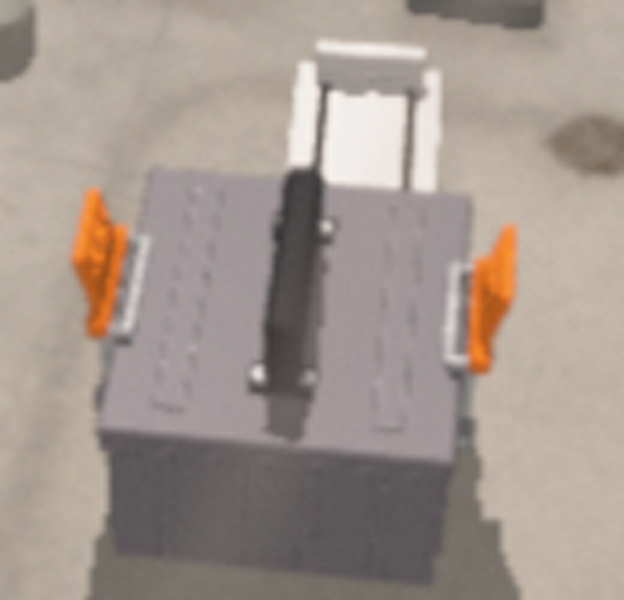

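The crops show the lid's corners at roughly (113,88), (383,73), (398,322) and (128,337) in the top crop (scale 4, offset 210,170). Both clips are shut over its edges, the black bar is at the lid's centre, and the white plate has bright cheeks at both ends. The tab spacing, handle length and height, and plate size all match the text.

```bash
cat >> h.py <<'E'
from scipy.spatial.transform import Rotation as Ro
def go(T,ang):
    "print rotvec and shift in tool axes from the measured pose; ang = heading of tool y in world"
    s=manip.sense();R=np.array(s['tool_rot']);y=np.array([np.cos(ang),np.sin(ang),0]);z=np.array([0,0,-1.])
    D=np.c_[np.cross(y,z),y,z]
    print('at',s['t'],s['eef_pos'].round(1),'rot',Ro.from_matrix(R.T@D).as_rotvec().round(3),'shift',(R.T@(np.array(T)-s['eef_pos'])).round(1))
E
python3 - <<'E'
from h import *
t=cap('top')
L=np.array([onz(t,np.array(p)/4+[210,170]-.375,69) for p in[(113,88),(383,73),(398,322),(128,337)]])
print(L.round(1),L.mean(0).round(1),np.linalg.norm(L[0]-L[1]),np.linalg.norm(L[1]-L[2]))
C=np.array([497,306]);a=.052;ex=np.array([np.cos(a),np.sin(a)])
for z in(190,78): go([*(C-36*ex),z],a)
E
```

```text
[[552.  372.3  69. ]
 [557.6 246.3  69. ]
 [442.5 240.3  69. ]
 [436.3 365.8  69. ]] [497.1 306.2  69. ] 126.09068768322616 115.30332586435074
at 0.35 [277.5 669.7 231. ] rot [-0.     0.     1.126] shift [-309.5 -267.5   41.2]
at 0.35 [277.5 669.7 231. ] rot [-0.     0.     1.126] shift [-309.5 -267.4  153.2]
```

The manual's scale: shifts go in units of 5 mm and turns go in units of 0.2 rad. Converting my numbers, 41 mm is 8.2, -309.5 mm is -61.9, 1.126 rad is 5.63.

>>> steer_hand:
  increments:
    - [0,0,5.63,-61.9,-53.5,8.2,0]
    - [0,0,5.63,-61.9,-53.5,8.2,0]
    - [0,0,5.63,-61.9,-53.5,8.2,0]
    - [0,0,5.63,-61.9,-53.5,8.2,0]
    - [0,0,5.63,-61.9,-53.5,8.2,0]
    - [0,0,5.63,-61.9,-53.5,8.2,0]
    - [0,0,5.63,-61.9,-53.5,8.2,0]
    - [0,0,5.63,-61.9,-53.5,8.2,0]
    - [0,0,5.63,-61.9,-53.5,8.2,0]
    - [0,0,5.63,-61.9,-53.5,8.2,0]

```text
t: 1.35
eef_pos: [462.1, 302.2, 190.4]
tool_rot: [[-0.049, 0.999, 0.0], [0.999, 0.049, -0.0], [-0.0, 0.0, -1.0]]
contact_force: [-0.1, 1.3, 0.3]
opening: -0.001
grasp_force: 0.0
```

```bash
python3 -c "
from h import *
s=manip.sense();print(s['joint_positions'].round(2),s['qvel'].round(2))
go([461,304.1,78],.052)"
```

```text
[-0.89  0.46  0.29  2.05 -0.21  0.66 -0.41] [-0.05  0.   -0.05 -0.02 -0.01  0.01 -0.02]
at 1.35 [462.1 302.2 190.4] rot [ 0.     0.    -0.003] shift [  2.   -1.  112.4]
```

Converted, 112 mm is 22.4, 105 mm is 21.

>>> steer_hand:
  increments:
    - [0,0,0,0,0,8,0]
    - [0,0,0,0,0,16,0]
    - [0,0,0,0,0,21,0]
    - [0,0,0,0,0,22.4,0]
    - [0,0,0,0,0,22.4,0]

```text
t: 1.85
eef_pos: [460.2, 305.4, 77.6]
tool_rot: [[-0.054, 0.999, -0.002], [0.999, 0.054, -0.0], [-0.0, -0.002, -1.0]]
contact_force: [-0.2, -0.4, 0.3]
opening: -0.002
grasp_force: 0.0
```

```bash
python3 -c "
from h import *
go([461,304.1,78],.052)"
```

```text
at 1.85 [460.2 305.4  77.6] rot [-0.002  0.     0.002] shift [-1.4  0.7 -0.4]
```

Converted, -42 mm is -8.4, -36 mm is -7.2.

>>> steer_hand:
  increments:
    - [0,0,0,0,-2,0,0]
    - [0,0,0,0,-4,0,0]
    - [0,0,0,0,-5.6,0,0]
    - [0,0,0,0,-7.2,0,0]
    - [0,0,0,0,-8.4,0,0]
    - [0,0,0,0,-8.4,0,0]

```text
t: 2.45
eef_pos: [417.5, 301.9, 78.4]
tool_rot: [[-0.053, 0.999, -0.001], [0.999, 0.053, -0.0], [-0.0, -0.002, -1.0]]
contact_force: [1.0, 0.3, 0.2]
opening: -0.002
grasp_force: 0.0
```

```bash
python3 -c "
from h import *
s=cap('side','n1');cv2.imwrite('pics/n1.png',cv2.resize(s['img'][180:305,270:400],(416,400)))"
```

```text
(no output)
```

View pics/n1.png

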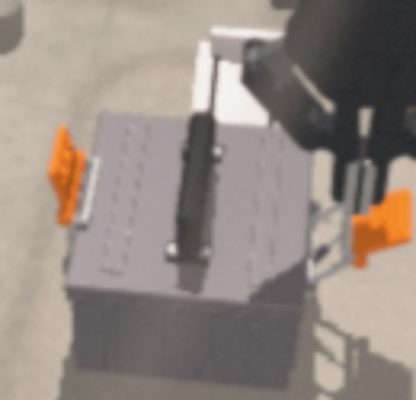

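The near clip has swung outward, with its tab at about (385,225) in the crop. The far clip, at (65,175), is still shut. Now I'll cross to the far side.

Converted, 115 mm is 23, -65 mm is -13.

>>> steer_hand:
  increments:
    - [0,0,0,0,1,-9,0]
    - [0,0,0,0,6,-13,0]
    - [0,0,0,0,15,-13,0]
    - [0,0,0,0,23,-12,0]
    - [0,0,0,0,23,-4,0]
    - [0,0,0,0,23,0,0]
    - [0,0,0,0,23,0,0]

```text
t: 3.2
eef_pos: [532.7, 306.8, 75.4]
tool_rot: [[-0.051, 0.999, -0.004], [0.999, 0.051, -0.003], [-0.003, -0.005, -1.0]]
contact_force: [0.0, -0.5, -0.2]
opening: 0.001
grasp_force: 0.0
```

```bash
python3 -c "
from h import *
go([533,308,78],.052)"
```

```text
at 3.2 [532.7 306.8  75.4] rot [-0.005  0.003 -0.001] shift [ 1.2  0.4 -2.6]
```

Converted, 42 mm is 8.4, 36 mm is 7.2.

>>> steer_hand:
  increments:
    - [0,0,0,0,2,-0.2,0]
    - [0,0,0,0,4,-0.2,0]
    - [0,0,0,0,5.6,-0.2,0]
    - [0,0,0,0,7.2,-0.2,0]
    - [0,0,0,0,8.4,-0.2,0]
    - [0,0,0,0,8.4,-0.2,0]

```text
t: 3.8
eef_pos: [577.7, 310.2, 79.8]
tool_rot: [[-0.051, 0.999, 0.002], [0.999, 0.051, 0.001], [0.001, 0.002, -1.0]]
contact_force: [-0.0, -0.2, -0.4]
opening: 0.005
grasp_force: 0.0
```

>>> steer_hand:
  increments:
    - [0,0,0,0,-2,-8,0]
    - [0,0,0,0,-8,-17,0.6]
    - [0,0,0,0,-15.6,-18,0.6]
    - [0,0,0,0,-15.6,-18,0.6]

```text
t: 4.2
eef_pos: [493.9, 306.5, 171.1]
tool_rot: [[-0.054, 0.999, -0.001], [0.999, 0.054, 0.002], [0.002, -0.001, -1.0]]
contact_force: [-0.1, -0.3, 0.9]
opening: 0.504
grasp_force: 0.0
```

```bash
python3 -c "
from h import *
go([497.1,306.2,76],.052)
s=cap('side');cv2.imwrite('pics/n2.png',cv2.resize(s['img'][180:305,260:410],(480,400)))"
```

```text
at 4.2 [493.9 306.5 171.1] rot [-0.001 -0.002  0.002] shift [-0.6  3.3 95.1]
```

View pics/n2.png

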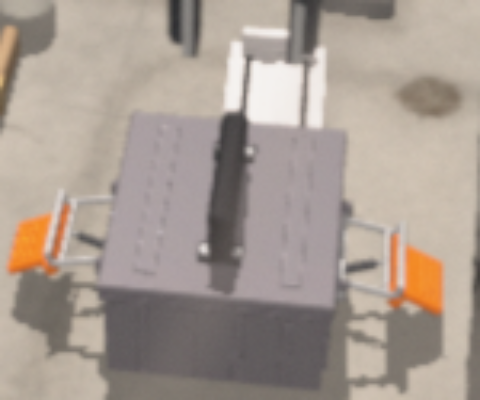

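Both clips lie fully open, at (40,235) and (415,270), and the lid hasn't moved. I'll re-measure the handle from the side view, then grasp it.

>>> steer_hand:
  increments:
    - [0,0,0,0,0.4,8,0.6]
    - [0,0,0,0,0.4,16,0.6]
    - [0,0,0,0,0.4,18.6,0.6]
    - [0,0,0,0,0.4,18.8,0.6]
    - [0,0,0,0,0.4,18.8,0.6]

```text
t: 4.75
eef_pos: [500.8, 306.1, 75.7]
tool_rot: [[-0.051, 0.999, 0.0], [0.999, 0.051, -0.0], [-0.0, 0.0, -1.0]]
contact_force: [-0.6, 0.2, 1.1]
opening: 0.594
grasp_force: 0.0
```

>>> steer_hand:
  increments:
    - [0,0,0,0,0,0,0]
    - [0,0,0,0,0,0,0]
    - [0,0,0,0,0,0,0]
    - [0,0,0,0,0,0,0]
    - [0,0,0,0,0,0,0]
    - [0,0,0,0,0,0,0]

```text
t: 5.35
eef_pos: [500.3, 306.6, 76.6]
tool_rot: [[-0.052, 0.999, 0.001], [0.999, 0.052, 0.001], [0.001, 0.001, -1.0]]
contact_force: [-1.7, -0.3, 6.6]
opening: 0.15
grasp_force: 58.6
```

>>> steer_hand:
  increments:
    - [0,0,0,-0.2,-0.4,-1,0]
    - [0,0,0,-0.2,-0.4,-3,0]
    - [0,0,0,0,-0.4,-8,0]
    - [0,0,0,0,-0.4,-14,0]
    - [0,0,0,0,-0.4,-14,0]

```text
t: 5.85
eef_pos: [499.7, 306.9, 149.3]
tool_rot: [[-0.052, 0.999, 0.005], [0.999, 0.052, 0.003], [0.003, 0.005, -1.0]]
contact_force: [0.2, 0.5, -1.8]
opening: 0.148
grasp_force: 58.9
```

```bash
python3 -c "
from h import *
go([488,482,60],.052)
s=cap('side');cv2.imwrite('pics/n3.png',s['img'][130:330,220:440])"
```

```text
at 5.85 [499.7 306.9 149.3] rot [ 0.005 -0.003 -0.   ] shift [175.2  -3.1  89.9]
```

View pics/n3.png

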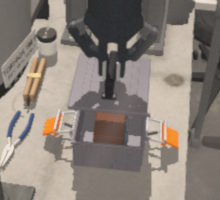

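The lid is off and held level above the tote, and the red mould is visible at about (110,128) in the crop. Next I'll carry the lid left.

Converted, -3 mm is -0.6, -2 mm is -0.4.

>>> steer_hand:
  increments:
    - [0,0,0,8,-0.2,0,0]
    - [0,0,0,16,-0.4,0,0]
    - [0,0,0,24,-0.6,0,0]
    - [0,0,0,31,-0.6,2,0]
    - [0,0,0,35,-0.6,8,0]
    - [0,0,0,35,-0.6,15,0]
    - [0,0,0,35,-0.6,18,0]
    - [0,0,0,35,-0.6,18,0]

```text
t: 6.7
eef_pos: [484.6, 478.7, 52.4]
tool_rot: [[-0.051, 0.999, -0.004], [0.999, 0.051, -0.005], [-0.004, -0.004, -1.0]]
contact_force: [-0.7, -1.0, -1.8]
opening: 0.15
grasp_force: 58.8
```

```bash
python3 -c "
from h import *
go([488,482,20.5],.052);t=cap('top');cv2.imwrite('pics/n4.png',cv2.resize(t['img'][120:280,80:400],(640,320)))"
```

```text
at 6.7 [484.6 478.7  52.4] rot [-0.004  0.004 -0.001] shift [ 3.3  3.6 31.9]
```

View pics/n4.png

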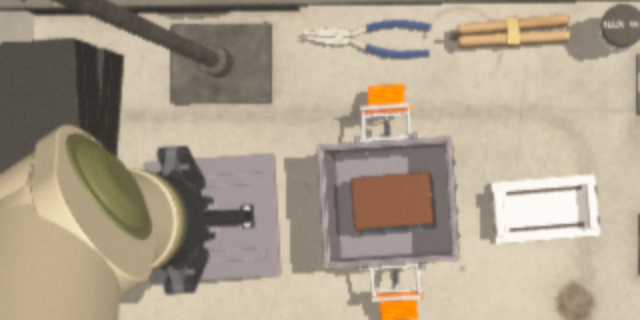

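The lid hangs over bare counter at around (215,215), clear of the black book and the lamp base. The red mould, at (392,201), lies in the tote. I'll lower slowly.

Converted, 28 mm is 5.6, 26 mm is 5.2.

>>> steer_hand:
  increments:
    - [0,0,0,0,0,2,0]
    - [0,0,0,0,0,3.6,0]
    - [0,0,0,0,0,4.6,0]
    - [0,0,0,0,0,5.2,0]
    - [0,0,0,0,0,5.6,0]
    - [0,0,0,0,0,5.6,0]
    - [0,0,0,0,0,5.6,0]

```text
t: 7.45
eef_pos: [486.0, 480.8, 27.5]
tool_rot: [[-0.052, 0.999, 0.0], [0.999, 0.052, 0.0], [0.0, 0.0, -1.0]]
contact_force: [0.1, 1.3, -3.0]
opening: 0.151
grasp_force: 58.9
```

```bash
python3 - <<'E'
from h import *
np.set_printoptions(precision=1,suppress=True)
def red(c):
    h=cv2.cvtColor(c['img'],cv2.COLOR_BGR2HSV);h[...,0]=(h[...,0].astype(int)+20)%180
    m=cv2.inRange(h,(12,90,30),(34,230,170));m[:, :230]=0;m[:,370:]=0
    n,l,st,ce=cv2.connectedComponentsWithStats(m)
    o=[i for i in range(1,n) if st[i,4]>30];print([(st[i],ce[i]) for i in o])
    i=max(o,key=lambda i:st[i,4]);return cv2.minAreaRect(np.argwhere(l==i)[:,::-1].astype(np.float32))
t=cap('top');s=cap('side');r=red(t);print(r)
b=cv2.boxPoints(r);print(np.array([onz(t,p,51) for p in b]),onz(t,r[0],51));print('side',red(s))
E
```

```text
[(array([ 256,  206,   41,   29, 1020], dtype=int32), array([275.7, 220.1]))]
((275.6621398925781, 220.0270233154297), (25.83745574951172, 39.673248291015625), 85.42607879638672)
[[520.3 343.7  51. ]
 [525.5 268.6  51. ]
 [476.9 265.   51. ]
 [471.5 340.   51. ]] [498.6 304.3  51. ]
[]Traceback (most recent call last):
  File "<stdin>", line 10, in <module>
  File "<stdin>", line 8, in red
ValueError: max() iterable argument is empty
```

>>> steer_hand:
  increments:
    - [0,0,0,0,0,0.4,0]
    - [0,0,0,0,0,0.8,0]
    - [0,0,0,0,0,1.2,0]
    - [0,0,0,0,0,1.3,0]
    - [0,0,0,0,0,1.3,0]
    - [0,0,0,0,0,1.3,0]

```text
t: 8.15
eef_pos: [485.8, 480.7, 20.7]
tool_rot: [[-0.052, 0.999, -0.0], [0.999, 0.052, -0.0], [-0.0, -0.0, -1.0]]
contact_force: [-0.3, -0.9, -2.0]
opening: 0.156
grasp_force: 59.0
```

>>> steer_hand:
  increments:
    - [0,0,0,0,0,0.16,0]
    - [0,0,0,0,0,0.32,0]
    - [0,0,0,0,0,0.32,0]

```text
t: 8.45
eef_pos: [485.9, 480.7, 20.7]
tool_rot: [[-0.052, 0.999, -0.0], [0.999, 0.052, 0.001], [0.001, -0.0, -1.0]]
contact_force: [-4.3, -3.8, 13.3]
opening: 0.151
grasp_force: 60.9
```

>>> steer_hand:
  increments:
    - [0,0,0,0,0,0,0.5]
    - [0,0,0,0,0,0,0.5]
    - [0,0,0,0,0,0,0.5]
    - [0,0,0,0,0,0,0.5]
    - [0,0,0,0,0,-4,0.5]
    - [0,0,0,0,0,-12,0.7]
    - [0,0,0,0,0,-21,0.7]
    - [0,0,0,0,0,-21,0.7]

```text
t: 9.25
eef_pos: [488.6, 482.6, 130.0]
tool_rot: [[-0.052, 0.999, 0.006], [0.999, 0.052, 0.006], [0.006, 0.007, -1.0]]
contact_force: [0.1, 0.6, 1.0]
opening: 0.694
grasp_force: 0.0
```

```bash
python3 - <<'E'
from h import *
go([498.6,304.3,126],.072)
def red(c):
    h=cv2.cvtColor(c['img'],cv2.COLOR_BGR2HSV);h[...,0]=(h[...,0].astype(int)+20)%180
    m=cv2.inRange(h,(12,90,25),(40,255,190));m[:,:300]=0;m[:,365:]=0;m[:215]=0;m[300:]=0
    n,l,st,ce=cv2.connectedComponentsWithStats(m)
    for i in range(1,n):
        if st[i,4]>20:print(st[i],ce[i])
s=cap('side');red(s)
cv2.imwrite('pics/n5.png',cv2.resize(s['img'][180:400,250:410],(436,600)))
E
```

```text
at 9.25 [488.6 482.6 130. ] rot [ 0.007 -0.006 -0.02 ] shift [-178.6    0.7    2.9]
```

View pics/n5.png

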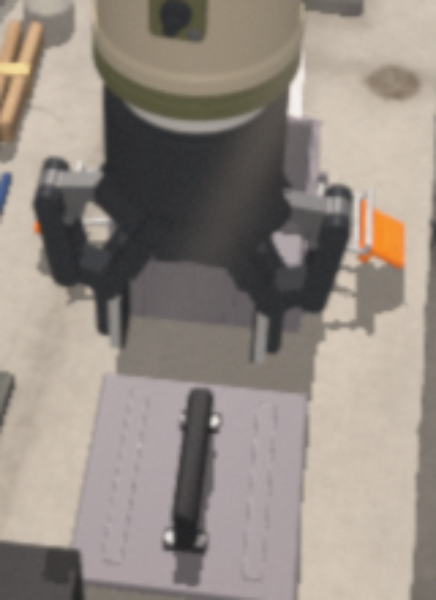

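The lid lies flat, handle up, on the counter at around (190,480). The gripper hides the tote, so I'll rise over the mould and measure its height from both views.

>>> steer_hand:
  increments:
    - [0,0,-0.1,-8,0,-6,0.75]
    - [0,0,-0.1,-17,0,-14,0.75]
    - [0,0,-0.1,-26,0,-18,0.75]
    - [0,0,-0.1,-35.6,0,-18,0.75]
    - [0,0,-0.1,-35.7,0.14,-18,0.75]
    - [0,0,-0.1,-35.7,0.14,-18,0.75]
    - [0,0,-0.1,-35.7,0.14,-18,0.75]

```text
t: 10.0
eef_pos: [495.5, 303.6, 213.4]
tool_rot: [[-0.073, 0.997, -0.001], [0.997, 0.073, 0.0], [0.0, -0.001, -1.0]]
contact_force: [0.1, 0.9, -0.1]
opening: 0.747
grasp_force: 0.0
```

```bash
python3 - <<'E'
from h import *
np.set_printoptions(precision=1,suppress=True)
go([498.6,304.3,28],.072)
s=cap('side');t=cap('top');h=cv2.cvtColor(s['img'],cv2.COLOR_BGR2HSV);h[...,0]=(h[...,0].astype(int)+20)%180
m=cv2.inRange(h,(12,90,25),(40,255,190));m[:,:305]=0;m[:,362:]=0;m[:215]=0;m[300:]=0
n,l,st,ce=cv2.connectedComponentsWithStats(m);print(st[1:][st[1:,4]>15])
# predicted corners of the mould top (z=51 from the top view) in the side view
for p in[(520.3,343.7),(525.5,268.6),(476.9,265.),(471.5,340.)]: print(proj(s,[*p,51]))
cv2.imwrite('pics/n6.png',cv2.resize(s['img'][190:300,280:400],(654,600),interpolation=cv2.INTER_CUBIC))
E
```

```text
at 10.0 [495.5 303.6 213.4] rot [-0. -0.  0.] shift [  0.4   3.3 185.4]
[[314 234  31  40 958]]
[313.8 265. ]
[318.4 232.3]
[346.6 234.4]
[344.  267.4]
```

View pics/n6.png

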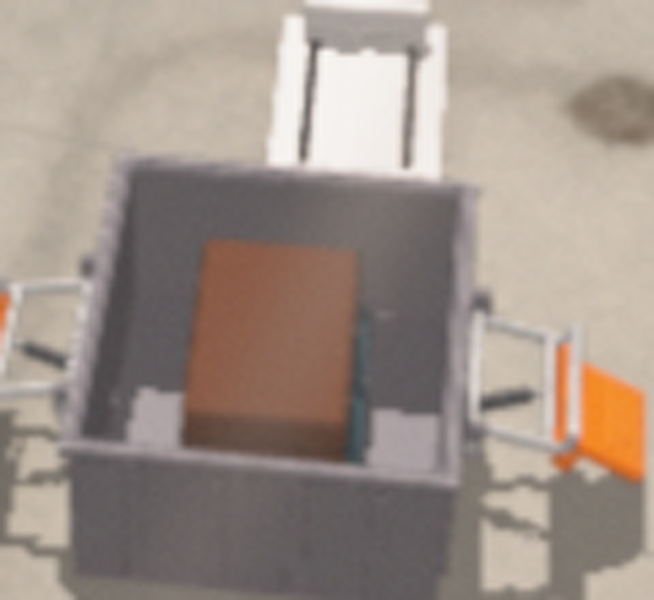

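The side-view corners agree with the top-view mould at z=51 to within about 1.5 px, so the height is confirmed. The blue mould shows slightly on the near side at (360,380). I'll descend now.

>>> steer_hand:
  increments:
    - [0,0,0,0,0.2,8,0.72]
    - [0,0,0,0,0.2,16,0.72]
    - [0,0,0,0,0.2,23,0.72]
    - [0,0,0,0,0.2,26,0.72]
    - [0,0,0,0,0.2,26,0.72]
    - [0,0,0,0,0.2,26,0.72]
    - [0,0,0,0,0.2,26,0.72]

```text
t: 10.8
eef_pos: [497.4, 303.4, 85.1]
tool_rot: [[-0.073, 0.997, 0.001], [0.997, 0.073, 0.001], [0.001, 0.001, -1.0]]
contact_force: [-0.5, 0.3, 0.1]
opening: 0.718
grasp_force: 0.0
```

```bash
python3 -c "
from h import *
go([498.6,304.3,28],.072)"
```

```text
at 10.8 [497.4 303.4  85.1] rot [ 0.001 -0.001  0.001] shift [ 0.7  1.2 57.1]
```

>>> steer_hand:
  increments:
    - [0,0,0,0.14,0.2,4,0.72]
    - [0,0,0,0.14,0.2,7.6,0.72]
    - [0,0,0,0.14,0.2,10,0.72]
    - [0,0,0,0.14,0.2,11.4,0.72]
    - [0,0,0,0.14,0.2,11.4,0.72]
    - [0,0,0,0.14,0.2,11.4,0.72]

```text
t: 11.4
eef_pos: [498.2, 303.5, 27.7]
tool_rot: [[-0.072, 0.997, 0.001], [0.997, 0.072, 0.0], [0.0, 0.001, -1.0]]
contact_force: [-0.1, -0.3, 0.6]
opening: 0.724
grasp_force: 0.0
```

>>> steer_hand:
  increments:
    - [0,0,0,0,0,0,0]
    - [0,0,0,0,0,0,0]
    - [0,0,0,0,0,0,0]
    - [0,0,0,0,0,0,0]
    - [0,0,0,0,0,0,0]
    - [0,0,0,0,0,0,0]

```text
t: 12.0
eef_pos: [498.4, 303.6, 28.3]
tool_rot: [[-0.072, 0.997, 0.001], [0.997, 0.072, 0.001], [0.001, 0.001, -1.0]]
contact_force: [0.3, 0.1, 6.4]
opening: 0.569
grasp_force: 62.7
```

Converted, -3 mm is -0.6, -2 mm is -0.4.

>>> steer_hand:
  increments:
    - [0,0,0,0,0,-2,0]
    - [0,0,0,0,0,-8,0]
    - [0,0,0,0,0,-16,0]
    - [0,0,0,-4,0,-18,0]
    - [0,0,0,-13,-0.6,-18,0]
    - [0,0,0,-22,-1,-18,0]
    - [0,0,0,-29.2,-0.4,-18,0]
    - [0,0,0,-29.2,-0.2,-14,0]
    - [0,0,0,-29.2,0,-14,0]
    - [0,0,0,-29.2,0,-14,0]

```text
t: 13.0
eef_pos: [508.1, 157.7, 97.3]
tool_rot: [[-0.072, 0.997, -0.001], [0.997, 0.072, -0.0], [0.0, -0.001, -1.0]]
contact_force: [-0.5, 0.1, -1.9]
opening: 0.573
grasp_force: 62.4
```

```bash
python3 -c "
from h import *
go([489.5,158.0,45],.076)"
```

```text
at 13.0 [508.1 157.7  97.3] rot [-0.001 -0.    -0.004] shift [  1.6 -18.5  52.4]
```

>>> steer_hand:
  increments:
    - [0,0,-0.02,0.32,-2,0,0]
    - [0,0,-0.02,0.32,-3.7,4,0]
    - [0,0,-0.02,0.32,-3.7,9,0]
    - [0,0,-0.02,0.32,-3.7,10.4,0]
    - [0,0,-0.02,0.32,-3.7,10.4,0]
    - [0,0,-0.02,0.32,-3.7,10.4,0]

```text
t: 13.6
eef_pos: [489.9, 158.3, 45.9]
tool_rot: [[-0.077, 0.997, 0.0], [0.997, 0.077, 0.0], [0.0, 0.0, -1.0]]
contact_force: [0.5, 0.1, -0.5]
opening: 0.569
grasp_force: 62.4
```

```bash
python3 - <<'E'
from h import *
np.set_printoptions(precision=1,suppress=True)
go([489.5,158.0,12],.076)
for n in('side','top'):
    s=cap(n);a=.076;ex=np.array([np.cos(a),np.sin(a),0]);ey=np.array([-np.sin(a),np.cos(a),0])
    P=np.array([489.7,158.7,10]);print(n,[proj(s,P+i*ex*30+j*ey*51) for i,j in((-1,-1),(-1,1),(1,1),(1,-1))])
    if n=='side':cv2.imwrite('pics/n7.png',cv2.resize(s['img'][150:240,290:410],(800,600),interpolation=cv2.INTER_CUBIC))
E
```

```text
at 13.6 [489.9 158.3  45.9] rot [ 0. -0.  0.] shift [-0.3 -0.4 33.9]
side [array([362.4, 194. ]), array([360.9, 229.7]), array([328.5, 227.3]), array([332.5, 192. ])]
top [array([379.9, 237.1]), array([327.8, 241.4]), array([325.2, 210.9]), array([377.2, 206.4])]
```

View pics/n7.png

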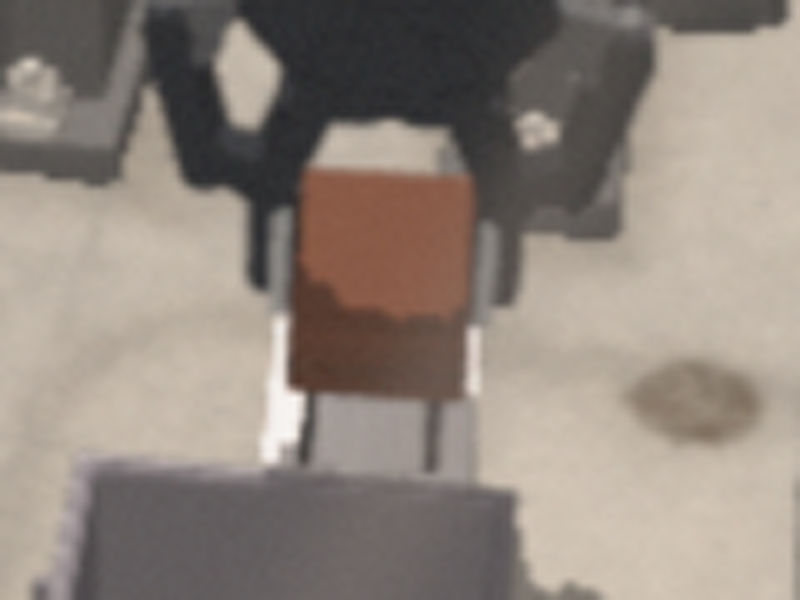

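The crop shows the mould held level over the plate, with bottom front corners at (290,388) and (465,400) and top back corners at (305,170) and (472,178). I'll cast those onto their heights.

```bash
python3 - <<'E'
from h import *
s=cap('side');f=lambda p,z:onz(s,np.array(p)/6.667+[290,150]-.43,z).round(1)
a,b=f((290,388),44.6),f((465,400),44.6);c,d=f((305,170),68.6),f((472,178),68.6);print(a,b,c,d,((a+b+c+d)/4).round(1))
print('plate +x edge',f((262,460),10),f((280,330),10))
E
```

```text
[510.8 194.6  44.6] [462.7 190.9  44.6] [516.9 128.3  68.6] [469.6 123.5  68.6] [490.  159.3  56.6]
plate +x edge [518.8 188.2  10. ] [522.1 131.8  10. ]
```

The mould is centred at (490,159.3) and the plate at (489.7,158.7), so they agree. I'll lower it.

>>> steer_hand:
  increments:
    - [0,0,0,-0.06,-0.06,2.4,0]
    - [0,0,0,-0.06,-0.06,4.4,0]
    - [0,0,0,-0.06,-0.06,5.8,0]
    - [0,0,0,-0.06,-0.06,6.4,0]
    - [0,0,0,-0.06,-0.06,6.6,0]
    - [0,0,0,-0.06,-0.06,6.6,0]
    - [0,0,0,-0.06,-0.06,6.6,0]

```text
t: 14.45
eef_pos: [489.6, 157.6, 12.3]
tool_rot: [[-0.076, 0.997, 0.0], [0.997, 0.076, 0.0], [0.0, 0.0, -1.0]]
contact_force: [-0.0, 0.3, -0.9]
opening: 0.57
grasp_force: 62.4
```

Converted, 1.4 mm is 0.28, 0.7 mm is 0.14.

>>> steer_hand:
  increments:
    - [0,0,0,0,0,0.14,0]
    - [0,0,0,0,0,0.28,0]
    - [0,0,0,0,0,0.28,0]
    - [0,0,0,0,0,0.28,0]

```text
t: 14.85
eef_pos: [489.7, 157.7, 11.2]
tool_rot: [[-0.076, 0.997, 0.001], [0.997, 0.076, 0.0], [0.0, 0.001, -1.0]]
contact_force: [-0.3, -0.7, 5.9]
opening: 0.573
grasp_force: 63.1
```

>>> steer_hand:
  increments:
    - [0,0,0,0,0,0,0.7]
    - [0,0,0,0,0,0,0.7]
    - [0,0,0,0,0,0,0.7]
    - [0,0,0,0,0,0,0.7]
    - [0,0,0,0,0,-4,0.7]
    - [0,0,0,0,0,-12,0.7]
    - [0,0,0,0,0,-21,0.7]
    - [0,0,0,0,0,-30,0.7]
    - [0,0,0,0,0,-38,0.7]
    - [0,0,0,0,0,-38,0.7]

```text
t: 15.85
eef_pos: [491.7, 158.2, 205.5]
tool_rot: [[-0.076, 0.997, 0.007], [0.997, 0.076, 0.004], [0.003, 0.007, -1.0]]
contact_force: [0.5, -0.2, -0.4]
opening: 0.698
grasp_force: 0.0
```

I've viewed 11 pictures, one over the limit of 10, so the final check will use numbers only.

>>> steer_hand:
  increments:
    - [0,0,0,8,0,-2,0.7]
    - [0,0,0,16,0,-4,0.7]
    - [0,0,0,25,0,-4,0.7]
    - [0,0,0,34,0,-4,0.7]
    - [0,0,0,43,0,-4,0.7]
    - [0,0,0,52,0,-4,0.7]
    - [0,0,0,60,0,-4,0.7]
    - [0,0,0,60,0,-4,0.7]

```text
t: 16.65
eef_pos: [463.8, 463.4, 219.0]
tool_rot: [[-0.084, 0.996, -0.002], [0.996, 0.084, 0.002], [0.002, -0.001, -1.0]]
contact_force: [-0.5, 0.3, -0.1]
opening: 0.695
grasp_force: 0.0
```

```bash
python3 - <<'E'
from h import *
np.set_printoptions(precision=1,suppress=True)
t=cap('top');h=cv2.cvtColor(t['img'],cv2.COLOR_BGR2HSV);h2=h.copy();h2[...,0]=(h[...,0].astype(int)+20)%180
def comps(m,lo,z,name):
    n,l,st,ce=cv2.connectedComponentsWithStats(m)
    for i in range(1,n):
        if st[i,4]>lo:
            r=cv2.minAreaRect(np.argwhere(l==i)[:,::-1].astype(np.float32));b=np.array([onz(t,p,z)[:2] for p in cv2.boxPoints(r)])
            print(name,st[i,4],'px',np.round(r[0],1),r[1],round(r[2],1),'ctr',onz(t,r[0],z)[:2],b.round(1).tolist())
m=cv2.inRange(h2,(12,90,30),(34,230,190));m[:,:230]=0;m[:,400:]=0;m[:190]=0;m[262:]=0
comps(m,100,34,'red')
b=cv2.inRange(h,(85,60,20),(130,255,200));b[:,:240]=0;b[:,310:]=0;b[:190]=0;b[250:]=0;comps(b,100,27,'blue')
o=cv2.inRange(h,(5,170,120),(20,255,255));comps(o,40,30,'tab')
# cheek-to-mould gaps: bright strips either end along the plate axis
a=.076;ey=np.array([-np.sin(a),np.cos(a),0]);C=np.array([489.7,158.7,10.])
for z in(24,):
    pr=[(int(d),int(t['img'][tuple(np.round(proj(t,[*(C+d*ey)[:2],z])).astype(int)[::-1])].min())) for d in range(-56,57,2)]
    print(pr)
E
```

```text
red 946 px [352.4 224.7] (24.747554779052734, 38.283966064453125) 85.2 ctr [488.4 159.3] [[509.2, 197.5], [514.7, 124.6], [467.6, 121.2], [462.1, 194.0]]
tab 158 px [272.5 166.5] (9.0, 17.0) 90.0 ctr [602.2 312.5] [[611.1, 329.0], [610.7, 295.9], [593.2, 296.0], [593.6, 329.0]]
tab 169 px [279.  274.5] (9.0, 18.0) 90.0 ctr [393.8 301.2] [[402.5, 318.5], [402.4, 283.7], [385.1, 283.8], [385.3, 318.6]]
[(-56, 180), (-54, 180), (-52, 176), (-50, 182), (-48, 227), (-46, 250), (-44, 244), (-42, 211), (-40, 160), (-38, 148), (-36, 90), (-34, 72), (-32, 70), (-30, 78), (-28, 75), (-26, 76), (-24, 72), (-22, 76), (-20, 73), (-18, 74), (-16, 75), (-14, 75), (-12, 75), (-10, 75), (-8, 74), (-6, 75), (-4, 76), (-2, 75), (0, 73), (2, 73), (4, 74), (6, 72), (8, 71), (10, 74), (12, 74), (14, 75), (16, 75), (18, 76), (20, 76), (22, 76), (24, 75), (26, 70), (28, 73), (30, 74), (32, 75), (34, 77), (36, 72), (38, 97), (40, 171), (42, 176), (44, 217), (46, 244), (48, 242), (50, 177), (52, 127), (54, 118), (56, 116)]
```

```bash
python3 - <<'E'
from h import *
t=cap('top');h=cv2.cvtColor(t['img'],cv2.COLOR_BGR2HSV)
print(t['img'][212:232:5,262:290:7].tolist())
m=(h[...,1]>70).astype(np.uint8);m[:,:245]=0;m[:,306:]=0;m[:195]=0;m[248:]=0
r=cv2.minAreaRect(np.argwhere(m)[:,::-1].astype(np.float32));print(r,onz(t,r[0],27).round(1),m.sum())
s=manip.sense();print(s['contact_force'],s['t'])
a=cv2.imread('pics/top0.png').astype(int);d=np.abs(a-t['img']).max(2)[115:152,225:405];print('bystander diff',(d>40).sum())
E
```

```text
[[[129, 123, 105], [133, 131, 106], [127, 126, 102], [134, 131, 108]], [[130, 126, 105], [134, 129, 106], [134, 130, 107], [134, 130, 108]], [[131, 128, 105], [132, 126, 101], [130, 127, 104], [130, 127, 103]], [[133, 128, 103], [131, 130, 108], [134, 129, 108], [134, 131, 108]]]
((0.0, 0.0), (0.0, 0.0), 0.0) [943.  858.1  27. ] 0
[ 0.05598289 -1.32649224 -1.49746534] 16.75
bystander diff 0
```

```bash
python3 - <<'E'
from h import *
t=cap('top');i=t['img'].astype(int);m=((i[...,1]-i[...,2])>10).astype(np.uint8);m[:,:245]=0;m[:,306:]=0;m[:195]=0;m[248:]=0
n,l,st,ce=cv2.connectedComponentsWithStats(m);k=1+np.argmax(st[1:,4]);r=cv2.minAreaRect(np.argwhere(l==k)[:,::-1].astype(np.float32))
print(r,onz(t,r[0],27),np.array([onz(t,p,27)[:2] for p in cv2.boxPoints(r)]).round(1).tolist())
print(manip.close_job())
E
```

```text
((276.7213134765625, 222.4344482421875), (24.897327423095703, 37.391258239746094), 84.80557250976562) [493.92381717 305.31397267  27.        ] [[515.0, 343.6], [520.9, 271.2], [473.0, 267.2], [466.9, 339.5]]
the job is handed in; nothing more can be done
None
```

Job handed in at about 17 s: both clips are open, the lid lies flat with its handle up on the counter, the red mould sits square and within about 1 mm of centre on the clamp plate, the blue mould is still in the tote, and the ring clamp and pot are undisturbed; I viewed 11 pictures, one over your limit of 10.

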